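Close the deck of a gearbox parts tray

ROBOT

A 6-joint arm with a two-finger parallel gripper is mounted at the origin on the work surface. World frame = base frame: x ahead of the robot, y to its left, z up, the work surface at z = 0. Lengths are in m, angles in degrees, forces in N, time in s.
With the tool pointing down it reaches from about 0.3 to 0.75 m from the base axis. Payload 8.5 kg.
Tool frame: the origin (TCP) lies at the very end of the fingers, on their centre line; the grasp point (between the pads) lies 19 mm behind it; z points along the fingers, y is the line along which they close (so a half turn about z gives the same grasp; the last joint's range is limited). The gripper opens to 85 mm and grips with 20 to 120 N. Pads are 22 mm wide; open, the fingers measure 114 mm over their backs; the gripper's body (76 mm by 85 mm) begins 54 mm behind the grasp point. The pads swing forward as they close: fully open they stand 13 mm farther back than shut.
Start: joints at [-12.336, 21.807, 74.336, -0, 83.858, -12.336], TCP at [0.55, 0, 0.231] pointing down, gripper open.
Joint ranges: [-178.18, 178.18], [-50.72, 133.34], [12.68, 142.11], [-81.47, 261.47], [9.98, 163.14], [-165.26, 165.26]. Speed limits (degrees/s): [136.94, 136.94, 180, 180, 180, 180].

INTERFACE

Orientations are given as a 3x3 rotation matrix whose columns are the frame's x, y, z axes.
In Python, from rig import env, optics, spotter gives the robot as it stands.
- The arm moves only by the shell command python3 -m crank 'ROWS' [FORCE]. ROWS is JSON, one flat list of numbers, 5 for each row, row after row: the finger opening in cm, from 0 to 8.54, then the shift along the tool's x, y, z in cm, then the turn about the tool's z in rad. A call has exactly 8 rows; each row shifts and turns the commanded pose from where the row before left it, along the tool's axes as they then stand; what a row does not reach is not made up. A row lasts 1/12 s, in which the tool goes at most 41.7 mm and 7.16 degrees, less where a joint would pass 70% of its speed; a pose out of reach is approached as far as the arm can. A call is refused whole if a number of a shift passes 4.17 or a number of a turn 0.125, either way. A call with a gripper value outside its range is refused whole. The fingers move at their own pace and stop on an object; FORCE is the grip in N (left out, the last holds). Time passes only in rows, so rows that do not move let the fingers close, or fill a call up. It gives the time, the measured TCP pose, the force, the opening and the grip force at its end, in the units of the state.
- env.observe(): the state, without advancing time (a new reading comes with each control period).
- optics.get_image(name): name is "scene" or "side" or "wrist"; returns a dict with "color" (400x640x3 uint8, red, green, blue), "intrinsics" (3x3 intrinsics, pixels), "pose" (4x4, takes a point from camera to world coordinates). Camera axes: x right, y up, looking along -z (the intrinsics and any distortion apply to the point x, -y, -z); pixel columns grow to the right and rows downward; lengths in m; the calibration is good to about 2 mm. A picture is of the moment at which its call begins. There is no depth.
- env.close_job(): hands the job in; it is judged then, once.
Trained networks look in a picture, given as the dict that the camera call returned (one of the last four; its "shot" number tells which), for a name from the list of things; names that differ only in an ending like _2 or _b are one class to them, and where a whole thing is asked for, a point or a joint stands for the part that bears it (a point fixed in the world has none). Each returns a list of dicts, best first, with "score" (0 to 1); they miss things now and then, are a little off and sometimes report something else, mostly with a low value. They report only what shows in the picture. A call takes as long as a camera call. They do not tell look-alikes from the thing itself.
- spotter.look_for(picture, query): "at" ([column, row] as shares, 0 to 1, of the picture: columns of its width, rows of its height, amid what is visible of it).
The state is a dict: "time_s": time; "q": joint angles; "qvel": joint speeds; "joint_efforts": joint torques, N m; "position": TCP position; "tool_rot": TCP orientation; "ft_force": force on the tool from outside, world axes, zero at the start; "wrist_torque": the same for the moment, N m; "grip_width": finger opening in m; "gripper_force": force on a finger pad.
Only numpy, scipy, OpenCV 4.12 (cv2) and the standard library are available. Lean on these libraries where they do the work, as an engineer would, in place of code of your own. Each camera call takes 0.05 s, during which the arm holds its last target. There are 200 camera calls.

TASK

The parts tray on the bench is missing two of its interlocking deck plates. Draw the red-handled keeper bar fully back off the opening, drop the blue plate and the yellow plate into the tray so that their T-shaped tabs lock into the matching pockets and both lie flush, then push the keeper bar fully home over them. Leave the other things on the bench where they are.

Things in the scene. Friction and masses are not known exactly. Their poses are not given: they have to be found in the camera images.
- tray: Grey steel tray fixed to the bench, 19 mm high, x -110 to +58, y -123 to +118 mm; origin on the bench, z up, -x side towards the robot. Opening x -50 to 50, y -65 to 110, 14 mm deep, black floor 5 mm above the bench. Apron x -110 to -50 carries the keeper bar; two guides at its ends stand 9.5 mm above it. The fixed deck beyond y -65 has a T pocket at x +18 for the blue tab. Rim, apron and deck level.
- plate_blue: Loose blue plate 14 mm thick, body 96 (x) by 84 (y) mm, origin at the centre of the body's underside, z up. T tab (neck 14, head 30 by 10 mm) on its -y edge at x +18 reaches y -63; T pocket in its +y edge at x -16 for the yellow tab. Black grip rib on top, 40 (x) by 14 (y), 30 mm high, middle at x +8, y 0, top 44 mm above the underside. Underside edges chamfered 3 mm. 0.13-0.25 kg.
- plate_yellow: Loose yellow plate like the blue one (body 96 by 84 by 14 mm, same rib, origin, chamfer and mass), but its T tab on the -y edge is at x -16 (reaches y -63) and it has no pocket. Its tab goes into the blue plate's pocket.
- seat_blue (a point): Point on the tray's floor (5 mm above the bench) where the blue plate's origin belongs, at x 0, y -21 mm in the tray frame. The plate fits only with its x and y axes pointing the same way as the tray's, with 2 mm of play each side; flush, its top is level with the rim.
- seat_yellow (a point): Point on the tray's floor (5 mm above the bench) where the yellow plate's origin belongs, at x 0, y +66 mm in the tray frame. The plate fits only with its x and y axes pointing the same way as the tray's, with about 2 mm of play each side; flush, its top is level with the rim.
- keeper (a joint): Keeper bar: aluminium strip 32 (tray x) by 150 (y) by 5 mm sliding along the tray's x, underside 2.5 mm, top 7.5 mm above the rim. In m: 0 = home, covering the opening's -x edge (x -60 to -28 mm), so no plate goes in or out; 0.036 = fully back to -x, clear. Friction 3 N; stays where left. It cannot pass over a plate that is not flush.
- keeper_handle (a point): Middle of the top edge of the bar's upright red handle, which moves with the bar: 10 mm thick along the tray's x, 44 mm wide along y, top 62.5 mm above the bench, 36 mm above the bar. At x -55 mm minus the joint value, y +22 mm in the tray frame.
- gear: Steel gear, 67 mm across, 30 mm high, lying on the bench. Bystander. Origin at the centre of its underside.
- bearing: Steel bearing ring, 68 mm across, 18 mm high, lying on the bench. Bystander. Origin at the centre of its underside.
- oil: Small green bottle, 52 mm across, 110 mm tall, standing. Bystander. Origin at the centre of its underside.
- driver: Red-handled screwdriver lying on the bench. Bystander.
There are look-alikes about, which are no part of the job. There is more than one size of the plate_yellow; the job needs the smallest. There is more than one size of the plate_blue; the job needs the larger.

How it is judged (in metres and radians):
On the way, in this order (a step that is already met when the one before it is completed fails the run):
1. the keeper bar is drawn back, clear of the opening (value of joint keeper above 0.028 m), for 0.2 s.
2. both plates lie flush in the tray (horizontal distance between plate_blue and seat_blue below 0.006 m and z of plate_blue in the frame of tray between 0.002 and 0.007 m and angle between each of plate_blue, plate_yellow's own z axis and vertical below 0.035 rad and angle between the x axis of each of plate_blue, plate_yellow and the x axis of tray, either way round below 0.1 rad and linear speed of each of plate_blue, plate_yellow below 0.02 m/s and horizontal distance between plate_yellow and seat_yellow below 0.006 m and z of plate_yellow in the frame of tray between 0.002 and 0.007 m), for 0.2 s.
At the end, for the whole second after the job is handed in: Both plates lie in the opening, each within 6 mm of its seat, at most 2 mm proud of flush, level within 2 degrees, the right way round with its tab in its pocket and at rest; the keeper bar is home over them (within 5 mm) (all of step 2 and value of joint keeper below 0.005 m); the robot touches nothing.
It fails at once if the gear is knocked or moved more than 30 mm (distance of gear from where it was at the start of the episode above 0.03 m).
It fails at once if the bearing ring is knocked or moved more than 30 mm (distance of bearing from where it was at the start of the episode above 0.03 m).
It fails at once if the bottle is knocked or moved more than 30 mm (distance of oil from where it was at the start of the episode above 0.03 m).
It fails at once if the screwdriver is knocked or moved more than 30 mm (distance of driver from where it was at the start of the episode above 0.03 m).
It also fails if it takes over 72 s, if anything falls off the work surface, if the arm or the gripper's body presses on something with over 40 N, if the wrist force passes 120 N, or if a joint passes its speed limit or range.

## Working session

There is one attempt and no reset: what is moved stays moved. The work goes in short steps, Python scripts to look and compute and a shell command to move; the robot and the scene stay as the last step left them, time stands still between calls to the robot, and variables do not carry over. Pictures are saved under pics/ and viewed, at most 14 in all, crops included, and the job is handed in when it is done.

```bash
mkdir -p pics; ls
python3 - <<'E'
from rig import env, optics, spotter
import cv2,numpy as np,pickle
s=env.observe();print(s['time_s'],s['position'],np.round(s['tool_rot'],3).tolist(),s['grip_width'])
d={}
for n in ["scene","side","wrist"]:
    p=optics.get_image(n);d[n]=p
    cv2.imwrite(f"pics/{n}0.png",p["color"][:,:,::-1]);print(n,p["intrinsics"].tolist(),np.round(p["pose"],3).tolist(),[k for k in p])
    for q in ["plate_blue","plate_yellow","keeper_handle","tray","seat_blue","gear","bearing","oil","driver"]:
        try:print(q,[(round(r["score"],2),round(r["at"][0]*640),round(r["at"][1]*400)) for r in spotter.look_for(p,q)])
        except Exception as e:print(q,e)
pickle.dump(d,open("d0.pkl","wb"))
E
```

```text
pics
0.0 [5.49699742e-01 7.50443665e-05 2.30712328e-01] [[-0.0, 1.0, -0.001], [1.0, 0.0, 0.0], [0.0, -0.001, -1.0]] 0.08559223039787052
scene [[394.7205958037182, 0.0, 319.323661399276], [0.0, 394.7205958037182, 194.9998225092905], [0.0, 0.0, 1.0]] [[0.257, -0.57, 0.78, 1.365], [0.966, 0.131, -0.223, -0.255], [0.025, 0.811, 0.584, 0.736], [0.0, 0.0, 0.0, 1.0]] ['color', 'intrinsics', 'pose', 'shot']
plate_blue [(0.86, 415, 208), (0.82, 460, 208), (0.16, 340, 215)]
plate_yellow [(0.82, 269, 193), (0.69, 228, 233), (0.58, 163, 275)]
keeper_handle [(0.62, 343, 213)]
tray [(0.77, 333, 228), (0.44, 413, 208)]
seat_blue [(0.83, 336, 222)]
gear [(0.96, 449, 249)]
bearing [(0.88, 245, 281)]
oil [(0.83, 390, 161)]
driver [(0.61, 198, 189)]
side [[513.459570291414, 0.0, 328.8163330507259], [0.0, 513.459570291414, 194.12060462788955], [0.0, 0.0, 1.0]] [[-0.7, 0.441, -0.562, -0.255], [-0.714, -0.455, 0.532, 0.707], [-0.022, 0.774, 0.633, 0.916], [0.0, 0.0, 0.0, 1.0]] ['color', 'intrinsics', 'pose', 'shot']
plate_blue [(0.74, 176, 285), (0.59, 239, 267), (0.16, 292, 320)]
plate_yellow [(0.89, 403, 128), (0.67, 417, 216), (0.56, 408, 168)]
keeper_handle [(0.73, 304, 209)]
tray [(0.59, 307, 209), (0.41, 403, 166)]
seat_blue [(0.78, 303, 207)]
gear [(0.79, 188, 231)]
bearing [(0.75, 233, 267), (0.44, 337, 149)]
oil [(0.52, 235, 267), (0.2, 187, 229)]
driver [(0.72, 471, 184)]
wrist [[277.30179666144386, 0.0, 318.49540744050785], [0.0, 277.30179666144386, 198.5373969850185], [0.0, 0.0, 1.0]] [[1.0, -0.0, 0.001, 0.55], [0.0, 0.957, 0.292, 0.074], [-0.001, -0.292, 0.957, 0.374], [0.0, 0.0, 0.0, 1.0]] ['color', 'intrinsics', 'pose', 'shot']
plate_blue []
plate_yellow [(0.89, 159, 253), (0.63, 295, 323), (0.33, 161, 374)]
keeper_handle [(0.88, 304, 125)]
tray [(0.92, 322, 141)]
seat_blue []
gear []
bearing [(0.92, 394, 318)]
oil []
driver [(0.65, 163, 373)]
```

View pics/scene0.png

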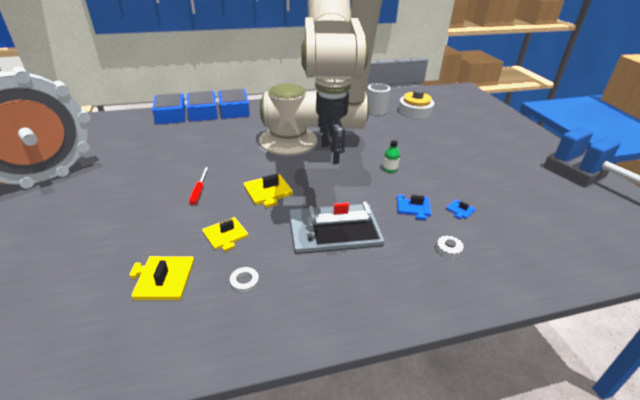

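View pics/side0.png

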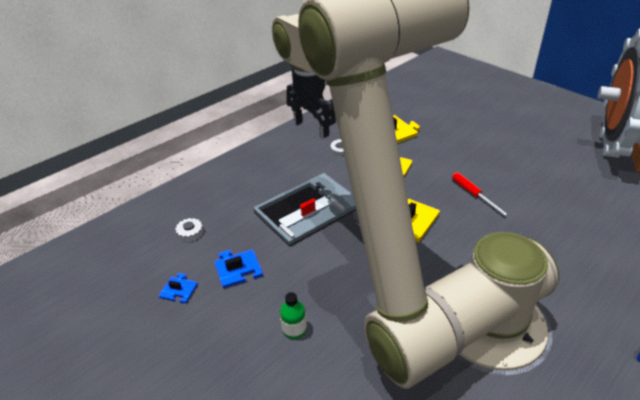

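The scene shows the tray near (335,228) with the bar's red handle at (341,208). There are blue plates at (413,206) and (460,209), the second smaller, and yellow plates at (269,190), (225,233) and (163,278). I'll rectify to a top-down metric view to get sizes.

```bash
cat > h.py <<'E'
import numpy as np,cv2
def P(p):
    K=np.array(p["intrinsics"]);T=np.linalg.inv(np.array(p["pose"]))
    return K@np.diag([1,-1,-1])@T[:3]
def proj(p,X):
    X=np.atleast_2d(X);u=np.c_[X,np.ones(len(X))]@P(p).T
    return u[:,:2]/u[:,2:]
def ray(p,uv,z):
    M=P(p);H=M[:,[0,1,3]].copy();H[:,2]+=M[:,2]*z
    r=np.linalg.solve(H,[uv[0],uv[1],1]);return r[:2]/r[2]
def ortho(p,z,x0,y0,w,h,s):   # image: col = (y1 - y)... rows down = -x ; s px per m
    M=P(p);H=M[:,[0,1,3]].copy();H[:,2]+=M[:,2]*z
    # pixel (c,r): y = y0 - c/s, x = x0 - r/s
    A=np.array([[0,-1/s,x0],[-1/s,0,y0],[0,0,1]])
    return cv2.warpPerspective(p["color"],H@A,(w,h),flags=cv2.INTER_CUBIC|cv2.WARP_INVERSE_MAP)
E
python3 - <<'E'
import pickle,cv2,numpy as np
from h import *
d=pickle.load(open("d0.pkl","rb"));p=d["scene"]
o=ortho(p,0.016,0.85,0.45,800,560,950)
cv2.imwrite("pics/o1.png",o[:,:,::-1])
hsv=cv2.cvtColor(o,cv2.COLOR_RGB2HSV)
for n,lo,hi in [("b",(100,150,60),(125,255,255)),("y",(22,150,60),(35,255,255)),("r",(0,180,90),(6,255,255))]:
    c,_=cv2.findContours(cv2.inRange(hsv,lo,hi),0,2)
    for k in c:
        a=cv2.contourArea(k)
        if a>300:
            (cx,cy),sz,an=cv2.minAreaRect(k);print(n,round(a/.9025),np.round([.85-cy/950,.45-cx/950],3),np.round(np.array(sz)/.95),round(an,1))
E
```

```text
b 7812 [0.525 0.282] [ 99. 116.] 22.2
b 3850 [0.569 0.412] [72. 78.] 63.4
y 14623 [ 0.344 -0.127] [157. 132.] 77.9
y 8237 [ 0.523 -0.274] [116. 100.] 69.8
y 2299 [ 0.651 -0.376] [139.  29.] 90.0
r 2272 [ 0.311 -0.352] [ 26. 105.] 14.0
r 1661 [0.482 0.066] [43. 50.] 15.9
```

View pics/o1.png

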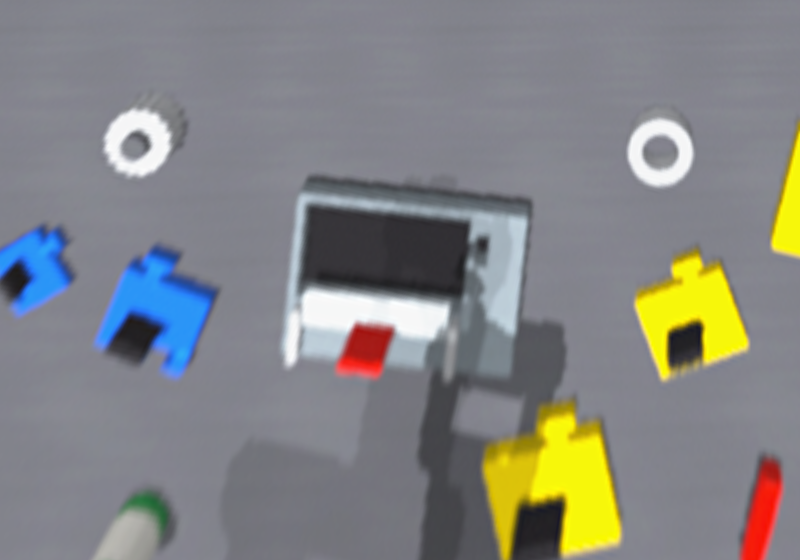

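Metric sizes: the yellow plate at (0.523,-0.274) and the blue at (0.525,0.282) match the 96x84 plates; tabs point towards +x. Now a fine view of the tray, plus a silhouette fit of the two plates.

```bash
cat > fit.py <<'E'
import numpy as np,cv2
from h import *
from scipy.optimize import minimize
def tab(x): return [(x-7,-42),(x-7,-53),(x-15,-53),(x-15,-63),(x+15,-63),(x+15,-53),(x+7,-53),(x+7,-42)]
BL=[(-48,-42)]+tab(18)+[(48,-42),(48,42),(1,42),(1,32),(-7,32)][:3]+[(-8,42),(-8,31),(1,31),(1,19),(-33,19),(-33,31),(-24,31),(-24,42),(-48,42)]
YE=[(-48,-42)]+tab(-16)+[(48,-42),(48,42),(-48,42)]
COL={"b":((100,120,40),(128,255,255)),"y":((22,120,40),(36,255,255))}
def mask(p,c):return cv2.inRange(cv2.cvtColor(p["color"],cv2.COLOR_RGB2HSV),*COL[c])//255
def rend(p,poly,q,z0,S=8):
    x,y,a=q;R=np.array([[np.cos(a),-np.sin(a)],[np.sin(a),np.cos(a)]])
    pl=np.array(poly)/1000@R.T+[x,y];m=np.zeros((400,640),np.uint8)
    big=np.zeros((1600,2560),np.uint8)
    def f(v):return np.round((f_(v)+.5)*4*16-8).astype(np.int32)
    f_=lambda v:proj(p,v)
    t=f(np.c_[pl,np.full(len(pl),z0+.014)]);b=f(np.c_[pl,np.full(len(pl),z0+.002)])
    for i in range(len(pl)):
        j=(i+1)%len(pl);cv2.fillConvexPoly(big,cv2.convexHull(np.array([t[i],t[j],b[j],b[i]])),1,shift=4)
    cv2.fillPoly(big,[t],1,shift=4)
    rb=np.array([(x_,y_) for x_ in(-12,28) for y_ in(-7,7)])/1000@R.T+[x,y]
    h=f(np.r_[np.c_[rb,np.full(4,z0+.014)],np.c_[rb,np.full(4,z0+.044)]])
    cv2.fillConvexPoly(big,cv2.convexHull(h),0,shift=4)
    return cv2.resize(big.astype(np.float32),(640,400),interpolation=cv2.INTER_AREA)
def fit(ps,poly,c,q0,z0=0.):
    ms=[mask(p,c) for p in ps];pc=[cv2.dilate(np.uint8(rend(p,poly,q0,z0)>0),np.ones((41,41))) for p in ps]
    def cost(v):
        q=np.array(q0)+np.array(v)*[.01,.01,.1];return sum(np.abs(rend(p,poly,q,z0)-m)[k>0].sum()/max(50,(m*k).sum()) for p,m,k in zip(ps,ms,pc))/len(ps)
    r=minimize(cost,[0,0,0],method="Nelder-Mead",options=dict(initial_simplex=[[-1,-1,-1],[1.5,0,0],[0,1.5,0],[0,0,1.5]],maxiter=200,xatol=.005))
    return np.array(q0)+r.x*[.01,.01,.1],r.fun
E
python3 - <<'E'
import pickle
from fit import *
d=pickle.load(open("d0.pkl","rb"))
for n,poly,c,q0s in [("blue",BL,"b",[(.525,.28,1.2),(.525,.28,1.57),(.525,.28,1.9)]),("yel",YE,"y",[(.523,-.274,1.2),(.523,-.274,1.57),(.523,-.274,1.9)])]:
    for cams in [["scene"],["scene","side"] if c=="b" else ["scene","wrist"]]:
        q,f=min((fit([d[k] for k in cams],poly,c,q0) for q0 in q0s),key=lambda t:t[1]);print(n,cams,np.round(q,4),np.degrees(q[2]),f)
o=ortho(d["wrist"],.019,.64,.17,720,580,2500);cv2.imwrite("pics/o2.png",o[:,:,::-1])
E
```

```text
blue ['scene'] [0.5048 0.2923 1.2054] 69.06684338293415 0.15895833333333334
blue ['scene', 'side'] [0.5071 0.2911 1.1902] 68.19180828103195 0.18174640025041738
yel ['scene'] [ 0.5036 -0.2777  1.9257] 110.33426455977208 0.19242125984251968
yel ['scene', 'wrist'] [ 0.5051 -0.2781  1.9255] 110.3254383615272 0.6482487328944022
```

View pics/o2.png

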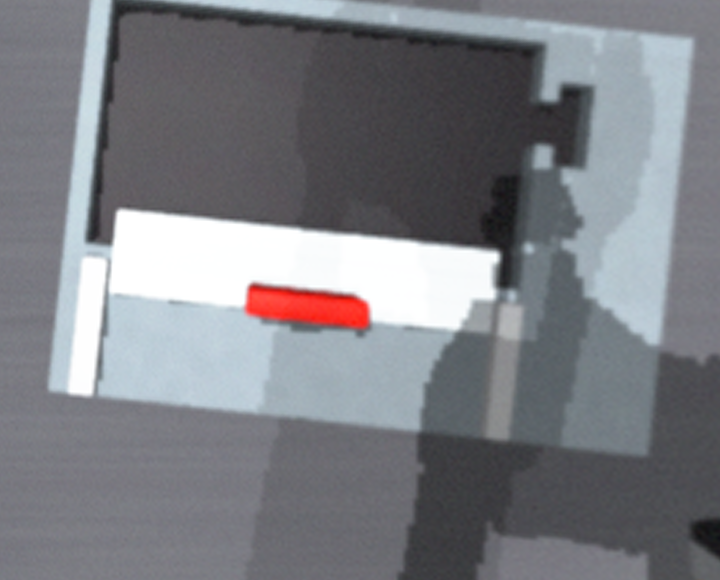

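The tray outline in the top-down view has corners at (49,391), (648,456) and (693,38). They give origin (0.580,0.021) and yaw -6.2°, with side lengths matching to under 1 mm. The red handle at (308,305) implies the bar is about 7 mm off home, so its top is near (0.521,0.050). I'll go there.

```bash
python3 -m crank '[8.5,1,-0.58,3.3,0, 8.5,1,-0.58,3.3,0, 8.5,1,-0.58,3.3,0, 8.5,1,-0.58,3.3,0, 8.5,1,-0.58,3.3,0, 8.5,0,0,2.7,0, 8.5,0,0,0,0.108, 8.5,0,0,0,0]' 40
```

```text
time_s: 2.17
position: [0.5203, 0.0502, 0.038]
tool_rot: [[0.111, 0.994, -0.003], [0.994, -0.111, 0.0], [0.0, -0.003, -1.0]]
ft_force: [0.3, -1.1, 0.5]
grip_width: 0.0851
gripper_force: 0.0
```

```bash
python3 -m crank '[0.5,0,0,0,0, 0.5,0,0,0,0, 0.5,0,0,0,0, 0.5,0,0,0,0, 0.5,0,0,0,0, 0.5,0,0,0,0, 0.5,0,0,0,0, 0.5,0,0,0,0]' 40
```

```text
time_s: 2.83
position: [0.5211, 0.0499, 0.0397]
tool_rot: [[0.108, 0.994, 0.001], [0.994, -0.108, -0.0], [-0.0, 0.001, -1.0]]
ft_force: [-0.9, -1.0, 5.0]
grip_width: 0.0092
gripper_force: 41.9
```

```bash
python3 -m crank '[0.5,0,-0.6,0,0, 0.5,0,-0.6,0,0, 0.5,0,-0.6,0,0, 0.5,0,-0.6,0,0, 0.5,0,-0.5,0,0, 0.5,0,0,0,0, 0.5,0,0,0,0, 0.5,0,0,0,0]'
```

```text
time_s: 3.5
position: [0.4925, 0.0531, 0.0397]
tool_rot: [[0.108, 0.994, 0.002], [0.994, -0.108, -0.0], [0.0, 0.002, -1.0]]
ft_force: [5.9, 0.5, 4.0]
grip_width: 0.009
gripper_force: 42.6
```

```bash
python3 -m crank '[0.5,0,-0.15,0,0, 0.5,0,-0.15,0,0, 0.5,0,0,0,0, 0.5,0,0,0,0, 0.5,0,0,0,0, 0.5,0,0,0,0, 0.5,0,0,0,0, 0.5,0,0,0,0]'
```

```text
time_s: 4.17
position: [0.4924, 0.0531, 0.0397]
tool_rot: [[0.108, 0.994, 0.008], [0.994, -0.108, -0.001], [0.0, 0.008, -1.0]]
ft_force: [16.5, 1.6, -5.5]
grip_width: 0.0095
gripper_force: 41.2
```

```bash
python3 -m crank '[8.5,0,0,0,0, 8.5,0,0,0,0, 8.5,0,0,0,0, 8.5,0,0,0,0, 8.5,0,0,-3,0, 8.5,0,0,-4,0, 8.5,0,0,-4,0, 8.5,3.5,0,-1,0]' && python3 -m crank '[8.5,3.5,-0.2,0,0, 8.5,3.5,-0.2,0,0, 8.5,3.5,-0.2,0,0, 8.5,3.5,-0.2,0,0, 8.5,3.5,-0.2,0,0, 8.5,3.6,0,0,0.089, 8.5,0,0,0,0.089, 8.5,0,0,0,0.089]'
```

```text
time_s: 4.83
position: [0.4947, 0.0851, 0.1647]
tool_rot: [[0.112, 0.994, 0.008], [0.994, -0.112, -0.002], [-0.001, 0.008, -1.0]]
ft_force: [1.4, -0.0, 0.6]
grip_width: 0.0851
gripper_force: 0.0
time_s: 5.5
position: [0.5047, 0.3008, 0.1586]
tool_rot: [[0.367, 0.93, -0.002], [0.93, -0.367, -0.001], [-0.001, -0.001, -1.0]]
ft_force: [-0.2, -0.4, -1.4]
grip_width: 0.0849
gripper_force: 0.0
```

Run:
```python
from rig import env,optics
import cv2,pickle
from fit import *
env.observe()
s=env.observe();print(s['time_s'],s['position'],np.round(s['tool_rot'],3).tolist())
p=optics.get_image("wrist");c=optics.get_image("scene");pickle.dump((p,c),open("d1.pkl","wb"))
for ps in [[p],[c],[p,c]]:
  print(min((fit(ps,BL,"b",q0) for q0 in [(.506,.2915,1.19),(.509,.289,1.1)]),key=lambda t:t[1]))
q=(.506,.2915,1.19)
v=p["color"][:,:,::-1].copy();r=rend(p,BL,fit([p],BL,"b",q)[0],0)
cs,_=cv2.findContours(np.uint8(r>.5),1,2);cv2.drawContours(v,cs,-1,(0,0,255),1)
cv2.imwrite("pics/w1.png",v)
```

```text
5.5 [0.50473808 0.30083187 0.15856586] [[0.367, 0.93, -0.002], [0.93, -0.367, -0.001], [-0.001, -0.001, -1.0]]
(array([0.509595  , 0.28875851, 1.18674822]), np.float64(0.0707046332046332))
(array([0.5056864 , 0.29184612, 1.20564661]), np.float64(0.14675297113752123))
(array([0.5091448 , 0.28950579, 1.17781263]), np.float64(0.14239921403333966))
```

View pics/w1.png

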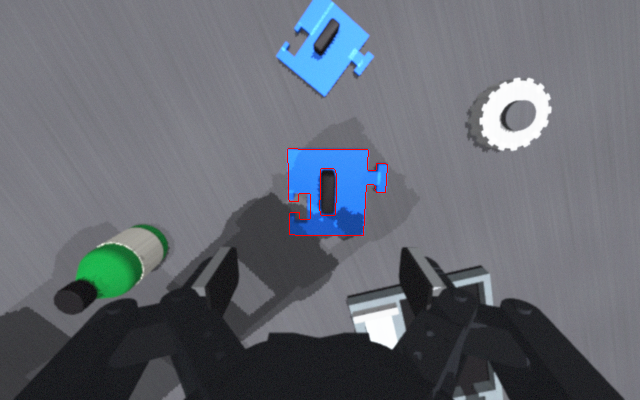

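The wrist view shows the blue plate at (327,190) with its rib at (328,190) and its tab pointing right. The fitted outline overlaps it closely. I'll descend and grasp.

```bash
python3 -m crank '[8.5,-0.14,0.9,3,0.009, 8.5,0,0,3.5,0, 8.5,0,0,3.5,0, 8.5,0,0,2.5,0, 8.5,0,0,1.45,0, 8.5,0,0,0,0, 4,0,0,0,0, 0.5,0,0,0,0]' 60 && python3 -m crank '[0.5,0,0,0,0, 0.5,0,0,0,0, 0.5,0,0,0,0, 0.5,0,0,0,0, 0.5,0,0,0,0, 0.5,0,0,0,0, 0.5,0,0,0,0, 0.5,0,0,0,0]'
```

```text
time_s: 6.27
position: [0.5142, 0.2945, 0.0211]
tool_rot: [[0.374, 0.928, 0.002], [0.928, -0.374, 0.001], [0.001, 0.001, -1.0]]
ft_force: [0.3, -0.3, 0.3]
grip_width: 0.0632
gripper_force: 0.0
time_s: 6.93
position: [0.5139, 0.2947, 0.0206]
tool_rot: [[0.374, 0.927, 0.001], [0.927, -0.374, 0.0], [0.001, 0.001, -1.0]]
ft_force: [-1.1, -0.1, 5.8]
grip_width: 0.0128
gripper_force: 59.7
```

```bash
python3 -m crank '[0.5,0,0,-2.7,0, 0.5,0,0,-2.7,0, 0.5,0,0,-2.7,0, 0.5,-3.08,2.21,0,0, 0.5,-3.08,2.21,0,0, 0.5,-3.08,2.21,0,0, 0.5,-3.08,2.21,0,0, 0.5,-3.08,2.21,0,0]' && python3 -m crank '[0.5,-3.08,2.21,0,0, 0.5,-3.08,2.21,0,0, 0.5,-3.08,2.21,0,0, 0.5,0,0,0,0.119, 0.5,0,0,0,0.119, 0.5,0,0,0,0.119, 0.5,0,0,0,0.119, 0.5,0,0,0,0.119]' && python3 -m crank '[0.5,0,0,0,0.119, 0.5,0,0,0,0.119, 0.5,0,0,0,0.119, 0.5,0,0,0,0.119, 0.5,0,0,0,0.119, 0.5,0,0,0,0.119, 0.5,0,0,0,0, 0.5,0,0,0,0]'
cat > see.py <<'E'
# usage: see.py poly col z_under name x y yaw : fit held plate
import sys,pickle
from rig import env,optics
from fit import *
poly,c={"b":(BL,"b"),"y":(YE,"y")}[sys.argv[1]];z,x,y,a=map(float,sys.argv[3:7])
s=env.observe();print(s['time_s'],np.round(s['position'],4),np.round(s['tool_rot'],3).tolist())
p=optics.get_image("wrist");e=optics.get_image("scene");i=optics.get_image("side")
for ps in [[p],[e],[p,e],[i],[e,i]]:
    q,f=fit(ps,poly,c,(x,y,np.radians(a)),z);print(np.round(q[:2],4),round(np.degrees(q[2]),2),round(f,3))
q,f=fit([p],poly,c,(x,y,np.radians(a)),z)
v=p["color"][:,:,::-1].copy();r=rend(p,poly,q,z)
cs,_=cv2.findContours(np.uint8(r>.5),1,2);cv2.drawContours(v,cs,-1,(0,0,255),1)
v2=e["color"][100:320,100:500,::-1].copy()
cv2.imwrite(f"pics/{sys.argv[2]}.png",v)
E
python3 see.py b w2 .083 .578 .0004 -6.2
```

```text
time_s: 7.6
position: [0.5582, 0.1086, 0.1007]
tool_rot: [[0.374, 0.927, -0.001], [0.927, -0.374, 0.0], [-0.0, -0.0, -1.0]]
ft_force: [0.5, -0.5, -0.9]
grip_width: 0.0131
gripper_force: 58.9
time_s: 8.27
position: [0.585, -0.0003, 0.1005]
tool_rot: [[0.833, 0.553, -0.001], [0.553, -0.833, 0.0], [-0.001, -0.001, -1.0]]
ft_force: [0.9, -0.5, -2.1]
grip_width: 0.0128
gripper_force: 58.9
time_s: 8.93
position: [0.585, -0.0001, 0.1006]
tool_rot: [[0.993, -0.118, -0.001], [-0.118, -0.993, 0.0], [-0.001, -0.0, -1.0]]
ft_force: [-0.0, -0.0, -1.5]
grip_width: 0.0129
gripper_force: 58.9
8.9333 [ 5.850e-01 -1.000e-04  1.006e-01] [[0.993, -0.118, -0.001], [-0.118, -0.993, 0.0], [-0.001, -0.0, -1.0]]
[ 5.802e-01 -3.000e-04] -6.76 0.496
[ 5.834e-01 -1.000e-04] -7.38 0.233
[0.5811 0.    ] -6.89 0.378
[0.5752 0.0033] -6.75 0.133
[0.5786 0.0008] -6.02 0.243
```

View pics/w2.png

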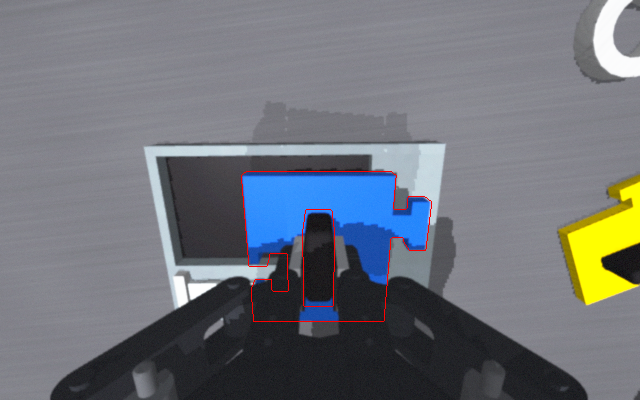

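The wrist view shows the blue plate held over the opening: far edge at row 172, tab head at (412,222), and the tray pocket below it. The outline agrees. I'll lower to just above the rim, trim the yaw and refit on the unoccluded part only.

```bash
python3 -m crank '[0.5,-0.1,0.04,2,-0.0105, 0.5,0,0,2,0, 0.5,0,0,1,0, 0.5,0,0,0,0, 0.5,0,0,0,0, 0.5,0,0,0,0, 0.5,0,0,0,0, 0.5,0,0,0,0]'
cat > see2.py <<'E'
import sys
from rig import env,optics
import fit
from fit import *
k=sys.argv[1];poly={"b":BL,"y":YE}[k];name=sys.argv[2];z,x,y,a=map(float,sys.argv[3:7]);rmax=int(sys.argv[7])
s=env.observe();print(s['time_s'],np.round(s['position'],4),np.round(s['tool_rot'],3).tolist())
p=optics.get_image("wrist");q0=(x,y,np.radians(a))
m=mask(p,k);roi=cv2.dilate(np.uint8(rend(p,poly,q0,z)>0),np.ones((25,25)));roi[rmax:]=0
def cost(v):return np.abs(rend(p,poly,np.array(q0)+np.array(v)*[.01,.01,.1],z)-m)[roi>0].sum()/m[roi>0].sum()
r=minimize(cost,[0,0,0],method="Nelder-Mead",options=dict(initial_simplex=[[-.5,-.5,-.5],[.8,0,0],[0,.8,0],[0,0,.8]],maxiter=200,xatol=.005))
q=np.array(q0)+r.x*[.01,.01,.1];print(np.round(q[:2],4),round(np.degrees(q[2]),2),round(r.fun,3))
v=p["color"][:,:,::-1].copy()
cs,_=cv2.findContours(np.uint8(rend(p,poly,q,z)>.5),1,2);cv2.drawContours(v,cs,-1,(0,0,255),1)
O=np.array([.5803,.0213]);t=-.1077;R=np.array([[np.cos(t),-np.sin(t)],[np.sin(t),np.cos(t)]])
T=lambda l,h:np.round(proj(p,np.c_[np.array(l)/1000@R.T+O,np.full(len(l),h)])).astype(np.int32)
cv2.polylines(v,[T([(-50,-65),(11,-65),(11,-76),(3,-76)][:2]+[(50,-65),(50,110),(-50,110)],.019)],1,(0,255,0),1)
cv2.polylines(v,[T([(-110,-123),(58,-123),(58,118),(-110,118)],.019)],1,(0,255,0),1)
cv2.imwrite(f"pics/{name}.png",v)
E
python3 see2.py b w3 .030 .578 .0004 -6.2 250
```

```text
time_s: 9.75
position: [0.5846, -0.0005, 0.0517]
tool_rot: [[0.994, -0.111, 0.002], [-0.111, -0.994, -0.0], [0.002, 0.0, -1.0]]
ft_force: [-0.9, -0.4, -1.3]
grip_width: 0.0127
gripper_force: 58.9
9.75 [ 5.846e-01 -5.000e-04  5.170e-02] [[0.994, -0.111, 0.002], [-0.111, -0.994, -0.0], [0.002, 0.0, -1.0]]
[ 0.5783 -0.0008] -6.48 0.07
```

View pics/w3.png

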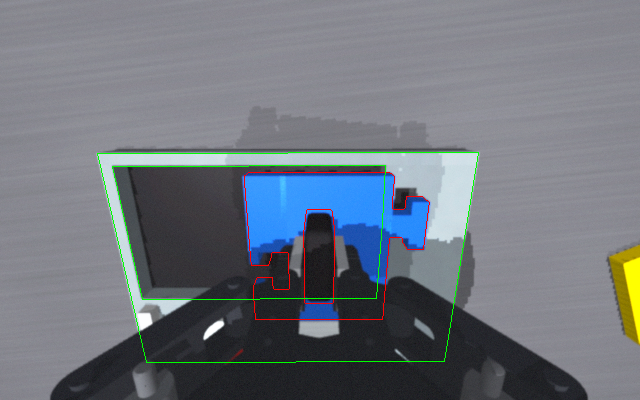

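The wrist view shows the blue outline and the tray overlay both fitting to within a pixel. The plate is about 1 mm from its seat in y. I'll trim and lower.

```bash
python3 -m crank '[0.5,-0.04,-0.07,0,-0.004, 0.5,0,0,0,0, 0.5,0,0,0.5,0, 0.5,0,0,0.5,0, 0.5,0,0,0.4,0, 0.5,0,0,0.4,0, 0.5,0,0,0.4,0, 0.5,0,0,0,0]' && python3 -m crank '[0.5,0,0,0.2,0, 0.5,0,0,0.2,0, 0.5,0,0,0,0, 0.5,0,0,0,0, 0.5,0,0,0,0, 0.5,0,0,0,0, 0.5,0,0,0,0, 0.5,0,0,0,0]'
```

```text
time_s: 10.47
position: [0.5834, 0.0003, 0.0278]
tool_rot: [[0.994, -0.108, -0.002], [-0.108, -0.994, 0.0], [-0.002, -0.0, -1.0]]
ft_force: [0.9, 0.2, -1.4]
grip_width: 0.0126
gripper_force: 58.9
time_s: 11.13
position: [0.584, 0.0002, 0.0256]
tool_rot: [[0.994, -0.107, 0.001], [-0.107, -0.994, -0.0], [0.001, 0.0, -1.0]]
ft_force: [-3.4, 0.3, 5.4]
grip_width: 0.013
gripper_force: 59.7
```

Seated (TCP drop matches the underside on the floor). Release and head for the yellow plate.

```bash
python3 -m crank '[8.5,0,0,0,0, 8.5,0,0,0,0, 8.5,0,0,0,0, 8.5,0,0,0,0, 8.5,0,0,-2,0, 8.5,0,0,-4,0, 8.5,0,0,-4,0, 8.5,0,0,-4,0]' && python3 see2.py b w4 .005 .578 .0004 -6.2 330 && python3 -m crank '[8.5,-0.75,3.97,0,-0.12, 8.5,0,0,0,-0.12, 8.5,0,0,0,-0.12, 8.5,0,0,0,-0.12, 8.5,0,0,0,-0.12, 8.5,0,0,0,-0.12, 8.5,0,0,0,-0.12, 8.5,0,0,0,-0.12]'
```

```text
time_s: 11.8
position: [0.5835, 0.0003, 0.1664]
tool_rot: [[0.994, -0.108, -0.001], [-0.108, -0.994, 0.0], [-0.001, -0.0, -1.0]]
ft_force: [0.6, 0.7, -0.1]
grip_width: 0.085
gripper_force: 0.0
11.8 [5.835e-01 3.000e-04 1.664e-01] [[0.994, -0.108, -0.001], [-0.108, -0.994, 0.0], [-0.001, -0.0, -1.0]]
[0.578  0.0006] -6.22 0.075
time_s: 12.52
position: [0.5727, -0.0368, 0.1645]
tool_rot: [[0.658, 0.753, -0.0], [0.753, -0.658, 0.0], [-0.0, -0.0, -1.0]]
ft_force: [0.9, -1.0, -0.9]
grip_width: 0.0848
gripper_force: 0.0
```

View pics/w4.png

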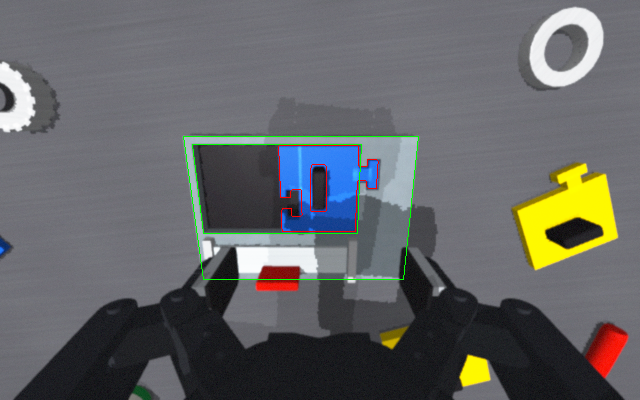

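Blue is seated at (0.578,0.0006), within 0.2 mm of its seat. On to the yellow plate.

```bash
python3 -m crank '[8.5,-3.7,1.68,0,0, 8.5,-3.7,1.68,0,0, 8.5,-3.7,1.68,0,0, 8.5,-3.7,1.68,0,0, 8.5,-3.7,1.68,0,0, 8.5,-3.7,1.68,0,0, 8.5,0,0,0,-0.119, 8.5,0,0,0,-0.119]' && python3 -m crank '[8.5,0,0,0,-0.119, 8.5,0,0,0,-0.119, 8.5,0,0,0,-0.119, 8.5,0,0,0,-0.119, 8.5,0,0,0,-0.119, 8.5,0,0,0,-0.119, 8.5,0,0,0,-0.119, 8.5,0,0,0,0]' && python3 see2.py y w5 0 .505 -.278 110.3 400
```

```text
time_s: 13.18
position: [0.5004, -0.2723, 0.1643]
tool_rot: [[0.465, 0.885, -0.0], [0.885, -0.465, 0.0], [0.0, -0.0, -1.0]]
ft_force: [0.5, 0.5, -0.3]
grip_width: 0.085
gripper_force: 0.0
time_s: 13.85
position: [0.5012, -0.2699, 0.1645]
tool_rot: [[-0.345, 0.939, -0.0], [0.939, 0.345, 0.0], [0.0, -0.0, -1.0]]
ft_force: [-0.2, -0.6, -0.2]
grip_width: 0.0855
gripper_force: 0.0
13.85 [ 0.5012 -0.2699  0.1645] [[-0.345, 0.939, -0.0], [0.939, 0.345, 0.0], [0.0, -0.0, -1.0]]
[ 0.5068 -0.2795] 110.16 0.045
```

View pics/w5.png

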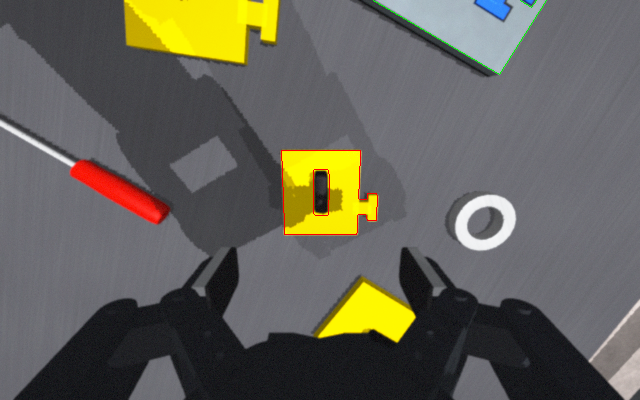

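The yellow plate's outline fits at (321,192), rib at (321,192), tab to the right. The large decoy at (365,310) is clear of the fingers. Descend and grasp.

```bash
python3 -m crank '[8.5,-0.22,0.2,3.4,0, 8.5,0,0,3.5,0, 8.5,0,0,3.5,0, 8.5,0,0,2.5,0, 8.5,0,0,1.5,0, 8.5,0,0,0,0, 4,0,0,0,0, 0.5,0,0,0,0]' 60 && python3 -m crank '[0.5,0,0,0,0, 0.5,0,0,0,0, 0.5,0,0,0,0, 0.5,0,0,0,0, 0.5,0,0,0,0, 0.5,0,0,0,0, 0.5,0,0,0,0, 0.5,0,0,0,0]'
```

```text
time_s: 14.57
position: [0.5045, -0.2718, 0.022]
tool_rot: [[-0.339, 0.941, 0.002], [0.941, 0.339, -0.001], [-0.002, 0.001, -1.0]]
ft_force: [1.2, -0.0, 0.6]
grip_width: 0.0634
gripper_force: 0.0
time_s: 15.23
position: [0.5042, -0.2715, 0.0216]
tool_rot: [[-0.34, 0.94, 0.001], [0.94, 0.34, -0.001], [-0.001, 0.001, -1.0]]
ft_force: [-0.1, 0.8, 6.5]
grip_width: 0.013
gripper_force: 59.6
```

```bash
python3 -m crank '[0.5,0,0,-2,0, 0.5,0,0,-2.5,0, 0.5,0,0,-2.5,0, 0.5,0,0,-2,0, 0.5,3.05,2.06,0,0, 0.5,3.05,2.06,0,0, 0.5,3.05,2.06,0,0, 0.5,3.05,2.06,0,0]' && python3 -m crank '[0.5,3.05,2.06,0,0, 0.5,3.05,2.06,0,0, 0.5,3.05,2.06,0,0, 0.5,3.05,2.06,0,0, 0.5,3.05,2.06,0,0, 0.5,3.05,2.06,0,0, 0.5,0,0,0,0.119, 0.5,0,0,0,0.119]' && python3 -m crank '[0.5,0,0,0,0.119, 0.5,0,0,0,0.119, 0.5,0,0,0,0.119, 0.5,0,0,0,0.119, 0.5,0,0,0,0.119, 0.5,0,0,0,0.119, 0.5,0,0,0,0.119, 0.5,0,0,0,0.119]' && python3 -m crank '[0.5,0,0,0,0.119, 0.5,0,0,0,0.119, 0.5,0,0,0,0.119, 0.5,0,0,0,0.119, 0.5,0,0,0,0.119, 0.5,0,0,0,0.119, 0.5,0,0,0,0.119, 0.5,0,0,0,0]'
```

```text
time_s: 15.9
position: [0.5396, -0.127, 0.1107]
tool_rot: [[-0.34, 0.941, -0.001], [0.941, 0.34, 0.0], [0.001, -0.0, -1.0]]
ft_force: [0.6, -0.6, -2.5]
grip_width: 0.0127
gripper_force: 58.8
time_s: 16.57
position: [0.5934, 0.0879, 0.1102]
tool_rot: [[-0.107, 0.994, -0.001], [0.994, 0.107, 0.0], [0.0, -0.001, -1.0]]
ft_force: [-0.5, 0.5, -2.8]
grip_width: 0.0129
gripper_force: 59.0
time_s: 17.23
position: [0.5934, 0.0856, 0.1104]
tool_rot: [[0.75, 0.661, -0.001], [0.661, -0.75, 0.0], [-0.001, -0.001, -1.0]]
ft_force: [-0.2, -0.3, -1.5]
grip_width: 0.013
gripper_force: 59.0
time_s: 17.9
position: [0.5934, 0.0856, 0.1104]
tool_rot: [[0.994, -0.109, -0.001], [-0.109, -0.994, 0.0], [-0.001, 0.0, -1.0]]
ft_force: [-0.5, -0.8, -2.1]
grip_width: 0.0124
gripper_force: 59.0
```

```bash
python3 -m crank '[0.5,0.05,-0.05,2,0.001, 0.5,0,0,2,0, 0.5,0,0,1.5,0, 0.5,0,0,0,0, 0.5,0,0,0,0, 0.5,0,0,0,0, 0.5,0,0,0,0, 0.5,0,0,0,0]' && python3 see2.py y w6 .034 .5874 .0869 -6.2 250
```

```text
time_s: 18.57
position: [0.5947, 0.086, 0.0569]
tool_rot: [[0.994, -0.105, 0.002], [-0.105, -0.994, -0.0], [0.002, -0.0, -1.0]]
ft_force: [-0.6, 0.2, -2.7]
grip_width: 0.0131
gripper_force: 58.9
18.5667 [0.5947 0.086  0.0569] [[0.994, -0.105, 0.002], [-0.105, -0.994, -0.0], [0.002, -0.0, -1.0]]
[0.5869 0.0863] -6.22 0.072
```

View pics/w6.png

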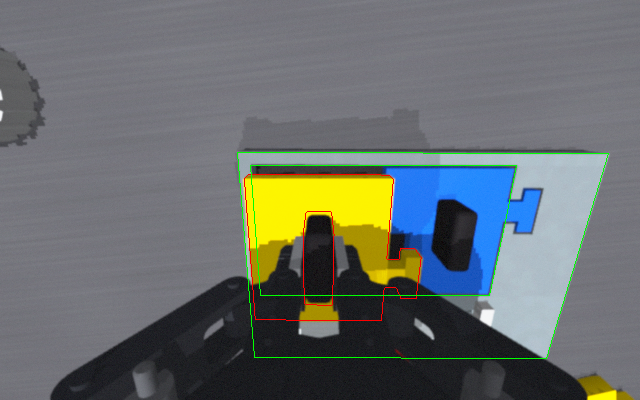

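The yellow plate is over its seat, about 0.7 mm off, with its tab above the blue pocket at (405,265). Trim and lower.

```bash
python3 -m crank '[0.5,0.05,-0.05,0,0.002, 0.5,0,0,0.6,0, 0.5,0,0,0.5,0, 0.5,0,0,0.4,0, 0.5,0,0,0.4,0, 0.5,0,0,0.4,0, 0.5,0,0,0.4,0, 0.5,0,0,0,0]' && python3 -m crank '[0.5,0,0,0.2,0, 0.5,0,0,0.2,0, 0.5,0,0,0,0, 0.5,0,0,0,0, 0.5,0,0,0,0, 0.5,0,0,0,0, 0.5,0,0,0,0, 0.5,0,0,0,0]'
```

```text
time_s: 19.28
position: [0.5944, 0.0865, 0.0278]
tool_rot: [[0.994, -0.108, -0.002], [-0.108, -0.994, 0.0], [-0.002, 0.0, -1.0]]
ft_force: [-0.4, 0.8, -1.8]
grip_width: 0.0128
gripper_force: 58.9
time_s: 19.95
position: [0.595, 0.0865, 0.0266]
tool_rot: [[0.994, -0.107, 0.001], [-0.107, -0.994, -0.0], [0.001, 0.0, -1.0]]
ft_force: [-4.8, -0.1, 11.8]
grip_width: 0.0127
gripper_force: 60.9
```

```bash
python3 -m crank '[8.5,0,0,0,0, 8.5,0,0,0,0, 8.5,0,0,0,0, 8.5,0,0,0,0, 8.5,0,0,-2,0, 8.5,0,0,-4,0, 8.5,0,0,-4,0, 8.5,0,0,-3,0]' && python3 see2.py y w7 .005 .5874 .0869 -6.2 330 && python3 -m crank '[8.5,-3.29,1.48,0,0, 8.5,-3.29,1.48,0,0, 8.5,-3.29,1.48,0,0, 8.5,0,0,0,-0.1208, 8.5,0,0,0,-0.1208, 8.5,0,0,0,-0.1208, 8.5,0,0,0,-0.1208, 8.5,0,0,0,-0.1208]' && python3 -m crank '[8.5,0,0,0,-0.1208, 8.5,0,0,0,-0.1208, 8.5,0,0,0,-0.1208, 8.5,0,0,0,-0.1208, 8.5,0,0,0,-0.1208, 8.5,0,0,0,-0.1208, 8.5,0,0,0,-0.1208, 8.5,0,0,0,-0.1208]'
```

```text
time_s: 20.62
position: [0.5953, 0.0865, 0.1578]
tool_rot: [[0.994, -0.107, 0.002], [-0.107, -0.994, -0.0], [0.002, -0.0, -1.0]]
ft_force: [0.1, -0.4, 0.7]
grip_width: 0.0852
gripper_force: 0.0
20.6167 [0.5953 0.0865 0.1578] [[0.994, -0.107, 0.002], [-0.107, -0.994, -0.0], [0.002, -0.0, -1.0]]
[0.5871 0.087 ] -6.25 0.052
time_s: 21.33
position: [0.4918, 0.0529, 0.1546]
tool_rot: [[0.877, 0.481, -0.0], [0.481, -0.877, 0.0], [-0.0, -0.0, -1.0]]
ft_force: [0.1, 0.4, -0.7]
grip_width: 0.0853
gripper_force: 0.0
time_s: 22.0
position: [0.4919, 0.0529, 0.1545]
tool_rot: [[0.102, 0.995, -0.0], [0.995, -0.102, 0.0], [-0.0, -0.0, -1.0]]
ft_force: [0.8, 0.7, -0.3]
grip_width: 0.085
gripper_force: 0.0
```

View pics/w7.png

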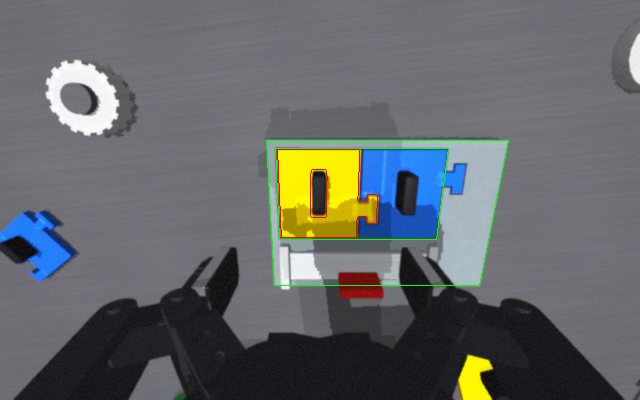

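Both plates lie flush with the tabs locked (yellow at (0.5871,0.087)). Next, grip the handle and push it home.

```bash
python3 -m crank '[8.5,0,0,3.5,0.005, 8.5,0,0,3.5,0, 8.5,0,0,2.5,0, 8.5,0,0,1.95,0, 8.5,0,0,0,0, 4,0,0,0,0, 0.5,0,0,0,0, 0.5,0,0,0,0]' 40 && python3 -m crank '[0.5,0,0,0,0, 0.5,0,0,0,0, 0.5,0,0,0,0, 0.5,0,0,0,0, 0.5,0,0,0,0, 0.5,0,0,0,0, 0.5,0,0.3,0,0, 0.5,0,0.3,0,0]' && python3 -m crank '[0.5,0,0.5,0,0, 0.5,0,0.5,0,0, 0.5,0,0.5,0,0, 0.5,0,0.5,0,0, 0.5,0,0.5,0,0, 0.5,0,0.3,0,0, 0.5,0,0,0,0, 0.5,0,0,0,0]'
```

```text
time_s: 22.67
position: [0.4927, 0.0529, 0.0416]
tool_rot: [[0.113, 0.994, 0.003], [0.994, -0.113, -0.0], [-0.0, 0.003, -1.0]]
ft_force: [-0.4, 0.2, 0.2]
grip_width: 0.0508
gripper_force: 0.0
time_s: 23.33
position: [0.4976, 0.0523, 0.041]
tool_rot: [[0.113, 0.994, -0.0], [0.994, -0.113, -0.0], [-0.0, -0.0, -1.0]]
ft_force: [-3.4, 1.3, 9.4]
grip_width: 0.0088
gripper_force: 44.3
time_s: 24.0
position: [0.5262, 0.0492, 0.041]
tool_rot: [[0.113, 0.994, 0.002], [0.994, -0.113, -0.0], [0.0, 0.002, -1.0]]
ft_force: [0.7, 1.8, 5.8]
grip_width: 0.0088
gripper_force: 43.8
```

```bash
python3 -m crank '[0.5,0,0.1,0,0, 0.5,0,0.1,0,0, 0.5,0,0.1,0,0, 0.5,0,0.1,0,0, 0.5,0,0,0,0, 0.5,0,0,0,0, 0.5,0,0,0,0, 0.5,0,0,0,0]'
```

```text
time_s: 24.67
position: [0.5283, 0.0489, 0.041]
tool_rot: [[0.112, 0.994, -0.003], [0.994, -0.112, 0.0], [-0.0, -0.003, -1.0]]
ft_force: [-8.0, 0.8, 12.2]
grip_width: 0.0094
gripper_force: 44.7
```

The bar travelled the full 36 mm and hit its stop. Release, lift clear and check.

```bash
python3 -m crank '[8.5,0,0,0,0, 8.5,0,0,0,0, 8.5,0,0,0,0, 8.5,0,0,0,0, 8.5,0,0,-3,0, 8.5,0,0,-4,0, 8.5,0,0,-4,0, 8.5,0,0,-4,0]' && python3 -m crank '[8.5,0,0,0,0, 8.5,0,0,0,0, 8.5,0,0,0,0, 8.5,0,0,0,0, 8.5,0,0,0,0, 8.5,0,0,0,0, 8.5,0,0,0,0, 8.5,0,0,0,0]'
python3 - <<'E'
from rig import optics
from h import *
p=optics.get_image("wrist")
o=ortho(p,.0265,.66,.17,720,580,2500)
t=-.1077;R=np.array([[np.cos(t),-np.sin(t)],[np.sin(t),np.cos(t)]])
w=np.array([(-60,-60),(-28,-60),(-28,90),(-60,90)])/1000@R.T+[.5803,.0213]
px=np.c_[(.17-w[:,1])*2500,(.66-w[:,0])*2500].round().astype(np.int32)
o=o[:,:,::-1].copy();cv2.polylines(o,[px],1,(0,255,0),1);cv2.imwrite("pics/o8.png",o)
E
```

```text
time_s: 25.33
position: [0.5293, 0.0487, 0.192]
tool_rot: [[0.113, 0.994, -0.001], [0.994, -0.113, 0.0], [0.0, -0.001, -1.0]]
ft_force: [-0.1, 0.5, -1.2]
grip_width: 0.0849
gripper_force: 0.0
time_s: 26.0
position: [0.5296, 0.0487, 0.1899]
tool_rot: [[0.113, 0.994, -0.001], [0.994, -0.113, 0.0], [0.0, -0.001, -1.0]]
ft_force: [-0.3, 0.2, -0.5]
grip_width: 0.085
gripper_force: 0.0
```

View pics/o8.png

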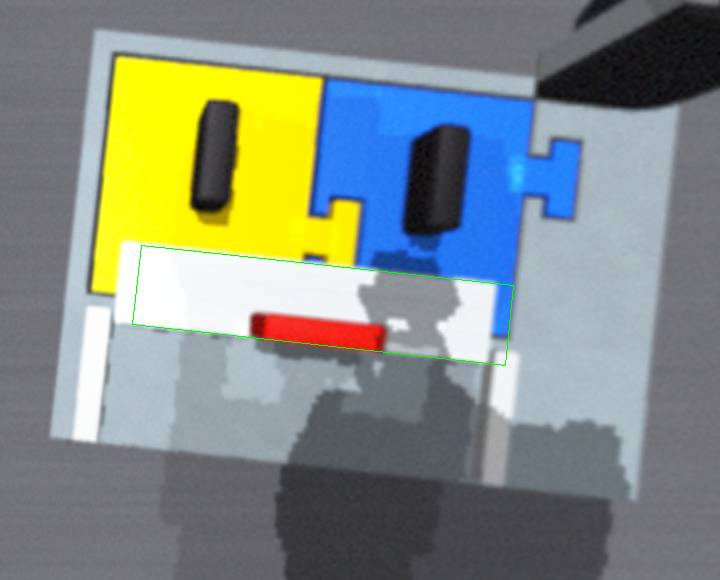

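The bar's edges coincide with the home lines in x (its y centre differs only because I guessed it for the overlay). Both plates are flush with tabs at (345,230) and (560,178). Handing in.

```bash
python3 -c "
from rig import env
print(env.close_job())"
```

```text
the job is handed in; nothing more can be done
None
```

The job is handed in (the hand-in returned no verdict): on my last measurements, the blue and yellow plates lie flush within 0.5 mm of their seats with tabs locked, the keeper bar is home against its stop, and the gripper is clear at about 26 s.

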